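# Index the engraver's turntable and lock it

### The arm

A 6-joint arm with a two-finger parallel gripper is mounted at the origin on the work surface. World frame = base frame: x ahead of the robot, y to its left, z up, the work surface at z = 0. Lengths are in m, angles in rad, forces in N, time in s.
With the tool pointing down it reaches from about 0.375 to 0.9 m from the base axis. Payload 3.1 kg.
Tool frame: the origin (TCP) lies midway between the tips of the shut fingers; the grasp point (between the pads) lies 19 mm behind it (manip.grasp_offset is the distance from the TCP to the grasp point, in m); z points along the fingers, y is the line along which they close (so a half turn about z gives the same grasp; the last joint's range is limited). The gripper opens to 85 mm and grips with 20 to 120 N. Pads are 22 mm wide; open, the fingers measure 114 mm over their backs; the gripper's body (76 mm by 85 mm) begins 54 mm behind the grasp point. The pads swing forward as they close: fully open they stand 13 mm farther back than shut.
Start: joints at [-1.369, 0.527, 1.433, -0, 1.181, -0.178], TCP at [0.232, -0.58, 0.231] pointing down, gripper open.
Joint ranges: [-3.08, 3.08], [-0.75, 2.2], [0.22, 2.44], [-1.43, 4.57], [0, 2.65], [-2.85, 2.85]. Speed limits (rad/s): [2.79, 2.79, 3.14, 3.14, 3.14, 3.14].

### API

Orientations are given as a unit quaternion [x, y, z, w].
In Python, from station import sensors, cams, order, manip gives the robot as it stands.
- The arm moves only by the tool move_arm, never from a script. Its argument "targets" is a list of rows, each an object of numbers: "dx", "dy", "dz": the shift along the world's x, y, z normalised to -1 to 1, where 1 is 25 mm; "rx", "ry", "rz": the turn, a rotation vector about the world's x, y, z normalised to -1 to 1, where 1 is 30 degrees. A call has exactly 10 rows; each row shifts and turns the commanded pose from where the row before left it; what a row does not reach is not made up. A row lasts 1/8 s, in which the tool goes at most 62.5 mm and 10.7 degrees, less where a joint would pass 70% of its speed; a pose out of reach is approached as far as the arm can. A call with a number of a shift or a turn outside -1 to 1 is refused whole. A call with a gripper value outside its range is refused whole. "claw" is the opening in per cent of the stroke, from 0 (shut) to 100 (fully open), set as the call begins (left out, the last holds). The fingers move at their own pace and stop on an object; "newtons" is the grip in N (left out, the last holds). Time passes only in rows, so rows that do not move let the fingers close, or fill a call up. It gives the time, the measured TCP pose, the force, the opening and the grip force at its end, in the units of the state.
- sensors.sense(): the state, without advancing time (a new reading comes with each control period).
- cams.snapshot(name): name is "side" or "top"; returns the picture (400x640x3 uint8, red, green, blue); there is no depth.
- cams.camera_model(name): a dict with "fx", "fy", "cx", "cy" (pixels), "extrinsics" (4x4, takes a point from world to camera coordinates). Camera axes: x right, y down, z forward; pixel columns grow to the right and rows downward; lengths in m; the calibration is good to about 2 mm. A picture is of the moment at which its call begins. camera_model takes no time and is no camera call.
- order.sign_off(): hands the job in; it is judged then, once.
The state is a dict: "t": time; "q": joint angles; "qd": joint speeds; "tau": joint torques, N m; "tcp_pos": TCP position; "tool_rot": TCP orientation; "force": force on the tool from outside, world axes, zero at the start; "ft_torque": the same for the moment, N m; "finger_gap": opening from 0.0 (shut) to 1.0 (fully open); "gripper_force": force on a finger pad.
Only numpy, scipy, OpenCV 4.12 (cv2) and the standard library are available. Lean on these libraries where they do the work, as an engineer would, in place of code of your own. Each camera call takes 0.05 s, during which the arm holds its last target. There are 200 camera calls.

### The job

Turn the engraver's turntable to its next position: push its red arm round with a fingertip until the arm points at the middle of the yellow mark on the index plate. Then push the steel lock lever beside it clockwise (seen from above) all the way to its stop, leaving the arm pointing at the yellow mark. Push gently, grasp nothing, and leave the mug, the ink jar, the graver and the loose medal where they are.

Things in the scene. Friction and masses are not known exactly. Their poses are not given: they have to be found in the camera images.
- turntable_base: Fixed steel base of the turntable: a round dark index plate, 270 mm across and 8 mm thick, with a 50 mm wide lug on its +y side that reaches to 195 mm from the middle. Origin: on the table under the turning axis; z up. Its axes are the reference for both joints. At its middle stands a fixed hub of radius 48 mm up to 32 mm above the table; on it turns an aluminium platter of radius 50 mm, with two vice jaws and a clamped medal on top, up to 68 mm above the table.
- spindle (a point): The turning axis of the platter and its red arm, at the arm's mid height, 43 mm above the table.
- turntable (a joint): Angle of the platter and red arm, rad. At 0 the arm points along the base's +x axis; grows anticlockwise seen from above. Starts between -0.3 and 0.3; stops at -2.4 and 2.4. Turns either way with stiff friction (0.15 N m, about 1.6 N at 95 mm from the axis), no spring: it stays where it is left.
- pointer (a point): Point on the centre line of the red arm, 126 mm from the turning axis and 43 mm above the table, just past the arm's pointed end (122 mm from the axis). The arm is a straight bar fixed to the platter, 12 mm wide, from 36 to 50 mm above the table, sticking out radially from the platter's edge (50 mm); free of anything under it down to the index plate (8 mm above the table; marks 11 mm). Push on its side, best 85 to 105 mm from the axis.
- yellow_mark: Yellow disc, 18 mm across and 3 mm thick, fixed on the index plate 124 mm from the turning axis; origin at the centre of its underside, 8 mm above the table. Seen from the axis it lies at +50, +85, -50 or -95 degrees from the base's +x axis (blue, white and green discs of the same size are in the other three places and do not count).
- lock_lever (a joint): Angle of the lock lever, rad: 0 is unlocked, pointing along the base's +y axis (outwards, away from the turntable); grows clockwise seen from above to 1.4 at its stop, about along the base's +x axis. Starts between 0 and 0.3. Light friction (0.08 N m, about 1.5 N at 55 mm from the pivot), no spring: it stays where it is left. It is only a lever: it does not change the turntable's own friction.
- lever_pivot (a point): The vertical pivot axis of the lock lever, 170 mm from the turning axis along the base's +y axis, at the lever's mid height, 35 mm above the table. The lever's round steel boss here has radius 13 mm, on a fixed post of radius 14 mm; its top is 42 mm above the table.
- lever_end (a point): Centre of the black ball (radius 10 mm) on the free end of the lock lever, 72 mm from its pivot, 35 mm above the table. The lever is a straight steel bar 10 mm wide, from 29 to 41 mm above the table; under it is the bare table or the 8 mm thick lug or plate. Push on its side, best 50 to 65 mm from the pivot.
- mug: Loose white mug, rim radius 40 mm, 85 mm tall, standing on the table about 220 to 270 mm from the turning axis on the base's -y side. Leave alone. Origin at the centre of its underside.
- ink_jar: Loose small amber jar, radius 22 mm, 45 mm tall, standing about 190 mm from the turning axis on the base's -x, +y side. Leave alone. Origin at the centre of its underside.
- graver: Loose engraving tool with a wooden mushroom handle, 121 mm long and 34 mm thick, lying on the table about 200 mm from the turning axis on the base's +x side. Leave alone. Origin under its length, 40 mm from the handle's end; x along the tool, towards the blade.
- loose_medal: Loose brass medal blank, radius 24 mm, 6 mm thick, lying on the table about 220 mm from the turning axis on the base's +x, +y side. Leave alone. Origin at the centre of its underside.

How it is judged:
On the way, in this order (a step that is already met when the one before it is completed fails the run):
1. the red arm points at the yellow mark while the lock lever is still unlocked (below 0.6 rad) (horizontal distance between pointer and yellow_mark below 0.01 m and value of joint lock_lever below 0.6 rad), for 0.3 s.
2. the lock lever is pushed to its stop with the arm still pointing at the yellow mark (horizontal distance between pointer and yellow_mark below 0.01 m and value of joint lock_lever above 1.25 rad), for 0.2 s.
At the end, for the whole second after the job is handed in: The red arm's centre line passes within 10 mm of the yellow mark's centre (point 126 mm out on the arm), the lock lever reads above 1.25 rad (stop at 1.4), both are at rest, and mug, jar, graver and loose medal lie within 20 mm of where they started (all of step 2 and velocity of joint turntable between -0.05 and 0.05 rad/s and velocity of joint lock_lever between -0.05 and 0.05 rad/s and distance of each of mug, ink_jar, graver, loose_medal from where it was at the start of the episode below 0.02 m); the robot touches nothing.
It fails at once if the mug is moved more than 20 mm, lifted or knocked over (distance of mug from where it was at the start of the episode above 0.02 m or height (world z) of mug above 0.01 m or angle between mug's own z axis and vertical above 0.4 rad).
It fails at once if the ink jar is moved more than 20 mm, lifted or knocked over (distance of ink_jar from where it was at the start of the episode above 0.02 m or height (world z) of ink_jar above 0.01 m or angle between ink_jar's own z axis and vertical above 0.4 rad).
It fails at once if the graver is moved more than 20 mm, lifted or knocked over (distance of graver from where it was at the start of the episode above 0.02 m or height (world z) of graver above 0.01 m).
It fails at once if the loose medal is moved more than 20 mm, lifted or knocked over (distance of loose_medal from where it was at the start of the episode above 0.02 m or height (world z) of loose_medal above 0.01 m).
It fails at once if the turntable or the lock lever is pushed or squeezed with more than 25 N (contact force between the fingers and turntable above 25 N or contact force between the fingers and lock_lever above 25 N).
It also fails if it takes over 59 s, if anything falls off the work surface, if the arm or the gripper's body presses on something with over 40 N, if the wrist force passes 120 N, or if a joint passes its speed limit or range.

## Working session

There is one attempt and no reset: what is moved stays moved. The work goes in short steps, Python scripts to look and compute and a tool call to move; the robot and the scene stay as the last step left them, time stands still between calls to the robot, and variables do not carry over. Pictures are saved under pics/ and viewed, at most 10 in all, crops included, and the job is handed in when it is done.

Besides the shell and the picture viewer there is one more tool, called by a JSON object that holds its "method" and its "body". move_arm: Moves the arm, as the interface text tells. Scaled input: -1 to 1 covers 25 mm each way for a shift and 30 degrees each way for a turn. Its arguments: {"type":"object","properties":{"targets":{"type":"array"},"claw":{"type":"number"},"newtons":{"type":"number"}},"required":["targets"]}

```bash
mkdir -p pics; python3 - <<'E'
from station import sensors,cams
import cv2
for n in("top","side"):
    im=cams.snapshot(n); cv2.imwrite(f"pics/{n}0.png",im[:,:,::-1])
    m=cams.camera_model(n); print(n,m)
s=sensors.sense();print(s["t"],s["tcp_pos"],s["tool_rot"],s["force"],s["finger_gap"])
E
```

```text
top {'fx': 496.2873724774378, 'fy': 496.2873724774378, 'cx': 322.2085096702033, 'cy': 194.90863635515885, 'extrinsics': array([[ 0.0245426 , -0.99932465,  0.02734781, -0.07296441],
       [-0.98517449, -0.02882318, -0.16911667,  0.5733157 ],
       [ 0.16979071, -0.02279181, -0.98521655,  0.99716285],
       [ 0.        ,  0.        ,  0.        ,  1.        ]])}
side {'fx': 492.05006745810783, 'fy': 492.05006745810783, 'cx': 318.1947679216178, 'cy': 190.95255287567718, 'extrinsics': array([[-0.9827334 , -0.18496639, -0.00474297,  0.5863675 ],
       [-0.11226896,  0.61647308, -0.77933088,  0.15951153],
       [ 0.14707394, -0.765342  , -0.62659467,  0.95935404],
       [ 0.        ,  0.        ,  0.        ,  1.        ]])}
0.1 [ 0.23219296 -0.57957745  0.23042811] [ 9.81930594e-01  1.89238899e-01  6.77259212e-06 -9.73567317e-04] [ 0.19135376  0.94293486 -0.08372567] 1.004571518884029
```

View pics/top0.png

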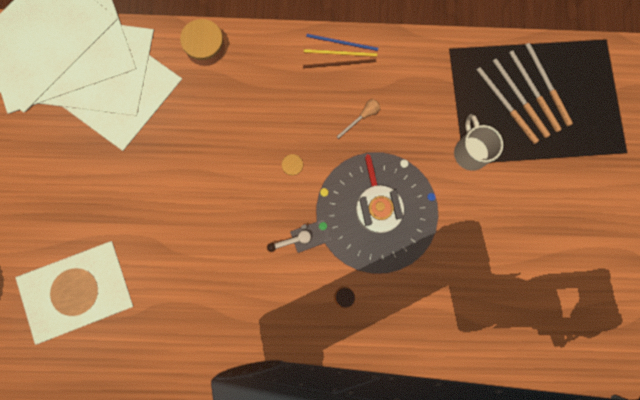

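View pics/side0.png

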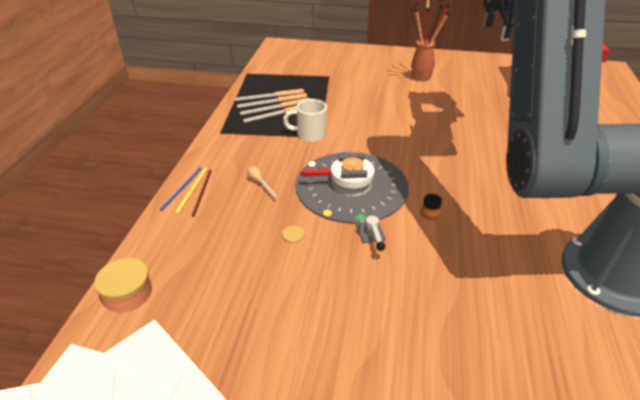

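The top view shows the red arm tip at about (369,156), the yellow mark (324,192), the lever pivot (304,237) and the lever ball (271,247). The jar is at (345,297), the medal (292,164), the graver (360,118) and the mug (480,147). I'll enlarge it for finer readings.

```bash
python3 - <<'E'
import cv2
im=cv2.imread("pics/top0.png")[140:290,255:455]
cv2.imwrite("pics/crop0.png",cv2.resize(im,(800,600),interpolation=cv2.INTER_CUBIC))
E
cat >h.py <<'E'
import numpy as np
from station import cams
def w(n,u,v,z):
    m=cams.camera_model(n);E=m["extrinsics"];R=E[:3,:3];t=E[:3,3]
    d=R.T@[(u-m["cx"])/m["fx"],(v-m["cy"])/m["fy"],1];c=-R.T@t
    return (c+d*(z-c[2])/d[2])[:2]
E
```

```text
(no output)
```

View pics/crop0.png

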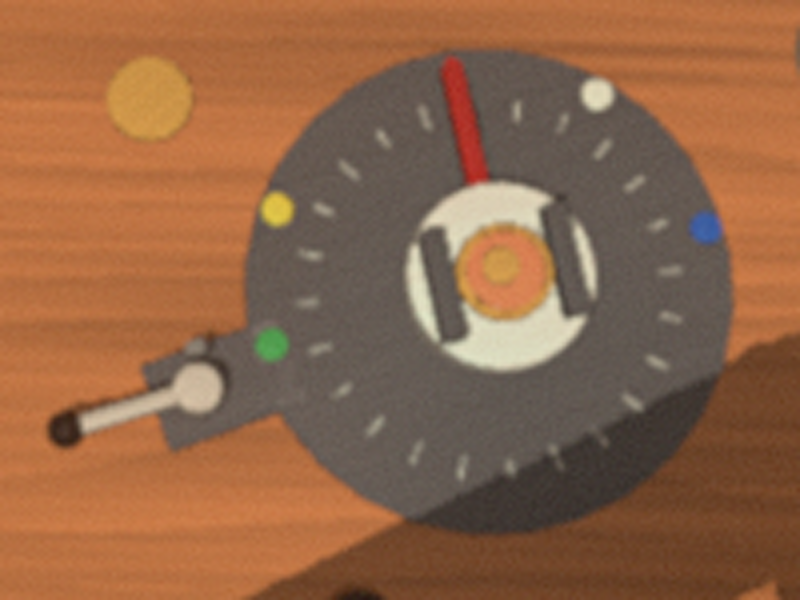

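The crop reads yellow (277,210), white (597,95), blue (706,228) and green (271,345). The red arm runs from (478,183) to its tip at (452,60). The lever boss is at (198,388) and the ball at (65,429).

```bash
python3 - <<'E'
from h import *
from scipy.optimize import least_squares
f=lambda u,v,z:w("top",255+(u-1.5)/4,140+(v-1.5)/4,z)
P=np.array([f(277,210,.011),f(271,345,.011),f(597,95,.011),f(706,228,.011)])
A=np.radians([50,85,-50,-95])
pr=lambda x:x[:2]+.124*np.c_[np.cos(A+x[2]),np.sin(A+x[2])]
r=least_squares(lambda x:(pr(x)-P).ravel(),[.6,-.2,0.])
x=r.x;print("base",x[:2],np.degrees(x[2]),"res mm",(r.fun*1000).round(1))
c=x[:2];print("plate",f(489.5,292,.008),"marks",P)
th=x[2];ux=np.array([np.cos(th),np.sin(th)]);uy=np.array([-ux[1],ux[0]])
t=f(452,60,.05);b=f(478,183,.05)
print("tip",t,"r",np.linalg.norm(t-c),"ang rel",np.degrees(np.arctan2(*(t-c)[::-1])-th),"via bar",np.degrees(np.arctan2(*(t-b)[::-1])-th))
pv=c+.17*uy;print("pivot pred",pv,"meas",f(198,388,.042))
e=f(65,429,.037);print("ball",e,np.linalg.norm(e-pv),"ang",np.degrees(th+np.pi/2-np.arctan2(*(e-pv)[::-1])))
print("stop end",pv+.072*np.array([np.cos(th+np.pi/2-1.4),np.sin(th+np.pi/2-1.4)]))
for n,u,v,z in[("medal",292,164,.006),("jar",345,297,.045),("mug",480,147,.085),("graverhandle",372,106,.03),("graverblade",339,136,.005)]:print(n,w("top",u,v,z))
for k in(60,95,126):print(k,"arm now",c+k/1000*(t-c)/np.linalg.norm(t-c),"yellow dir",c+k/1000*np.array([np.cos(th+A[0]),np.sin(th+A[0])]))
E
```

```text
base [ 0.54920049 -0.17944223] 21.672136115549687 res mm [ 0.1  0.2 -0.1 -0.2  0.2 -0.  -0.2  0. ]
plate [ 0.54646105 -0.1793695 ] marks [[ 0.58805873 -0.06192493]
 [ 0.51374296 -0.06045643]
 [ 0.65819699 -0.2382588 ]
 [ 0.5849462  -0.29825896]]
tip [ 0.665526   -0.15277089] r 0.1193439760056845 ang rel -8.758451713946641 via bar -9.464909878623367
pivot pred [ 0.48642037 -0.02145914] meas [ 0.48673472 -0.02202889]
ball [0.46385324 0.04687019] 0.0719595182287298 ang 3.395296155233096
stop end [0.54783799 0.01611579]
medal [0.65024335 0.01020781]
jar [ 0.36500598 -0.10956802]
mug [ 0.68026912 -0.3841269 ]
graverhandle [ 0.78237463 -0.16383325]
graverblade [ 0.71830636 -0.09303116]
60 arm now [ 0.60768296 -0.16603325] yellow dir [ 0.56806774 -0.12248587]
95 arm now [ 0.64179774 -0.15821135] yellow dir [ 0.57907364 -0.08926132]
126 arm now [ 0.67201368 -0.15128338] yellow dir [ 0.58882171 -0.05983387]
```

{"method": "move_arm", "body": {"targets": [{"dx":0.83,"dy":0.78,"rz":0.135},{"dx":0.83,"dy":0.78,"rz":0.135},{"dx":0.83,"dy":0.78,"rz":0.135},{"dx":0.83,"dy":0.78,"rz":0.135},{"dx":0.83,"dy":0.78,"rz":0.135},{"dx":0.83,"dy":0.78,"rz":0.135},{"dx":0.83,"dy":0.78,"rz":0.135},{"dx":0.83,"dy":0.78,"rz":0.135},{"dx":0.83,"dy":0.78,"rz":0.135},{"dx":0.83,"dy":0.78,"rz":0.135}], "claw": 0}}

```text
schema error: expected keys dx, dy, dz, rx, ry, rz
```

{"method": "move_arm", "body": {"targets": [{"dx":0.83,"dy":0.78,"dz":-0.32,"rz":0.135},{"dx":0.83,"dy":0.78,"dz":-0.32,"rz":0.135},{"dx":0.83,"dy":0.78,"dz":-0.32,"rz":0.135},{"dx":0.83,"dy":0.78,"dz":-0.32,"rz":0.135},{"dx":0.83,"dy":0.78,"dz":-0.32,"rz":0.135},{"dx":0.83,"dy":0.78,"dz":-0.32,"rz":0.135},{"dx":0.83,"dy":0.78,"dz":-0.32,"rz":0.135},{"dx":0.83,"dy":0.78,"dz":-0.32,"rz":0.135},{"dx":0.83,"dy":0.78,"dz":-0.32,"rz":0.135},{"dx":0.83,"dy":0.78,"dz":-0.32,"rz":0.135}]}}

```text
schema error: expected keys dx, dy, dz, rx, ry, rz
```

All six keys are needed in every row.

{"method": "move_arm", "body": {"targets": [{"dx":0.83,"dy":0.78,"dz":0,"rx":0,"ry":0,"rz":0.135},{"dx":0.83,"dy":0.78,"dz":0,"rx":0,"ry":0,"rz":0.135},{"dx":0.83,"dy":0.78,"dz":0,"rx":0,"ry":0,"rz":0.135},{"dx":0.83,"dy":0.78,"dz":0,"rx":0,"ry":0,"rz":0.135},{"dx":0.83,"dy":0.78,"dz":0,"rx":0,"ry":0,"rz":0.135},{"dx":0.83,"dy":0.78,"dz":0,"rx":0,"ry":0,"rz":0.135},{"dx":0.83,"dy":0.78,"dz":0,"rx":0,"ry":0,"rz":0.135},{"dx":0.83,"dy":0.78,"dz":0,"rx":0,"ry":0,"rz":0.135},{"dx":0.83,"dy":0.78,"dz":0,"rx":0,"ry":0,"rz":0.135},{"dx":0.83,"dy":0.78,"dz":0,"rx":0,"ry":0,"rz":0.135}], "claw": 0}}

```text
t: 1.35
tcp_pos: [0.4402, -0.3842, 0.2308]
tool_rot: [0.855, 0.518, -0.0, -0.001]
force: [0.5, 0.7, 0.3]
finger_gap: -0.0
gripper_force: 0.0
```

{"method": "move_arm", "body": {"targets": [{"dx":0.83,"dy":0.78,"dz":-0.32,"rx":0,"ry":0,"rz":0.135},{"dx":0.83,"dy":0.78,"dz":-0.32,"rx":0,"ry":0,"rz":0.135},{"dx":0.83,"dy":0.78,"dz":-0.32,"rx":0,"ry":0,"rz":0.135},{"dx":0.83,"dy":0.78,"dz":-0.32,"rx":0,"ry":0,"rz":0.135},{"dx":0.83,"dy":0.78,"dz":-0.32,"rx":0,"ry":0,"rz":0.135},{"dx":0.83,"dy":0.78,"dz":-0.32,"rx":0,"ry":0,"rz":0.135},{"dx":0.83,"dy":0.78,"dz":-0.32,"rx":0,"ry":0,"rz":0.135},{"dx":0.83,"dy":0.78,"dz":-0.32,"rx":0,"ry":0,"rz":0.135},{"dx":0.83,"dy":0.75,"dz":-0.32,"rx":0,"ry":0,"rz":0.135},{"dx":0.83,"dy":0.7,"dz":-0.32,"rx":0,"ry":0,"rz":0.135}]}}

```text
t: 2.6
tcp_pos: [0.6476, -0.192, 0.1504]
tool_rot: [0.623, 0.782, -0.0, -0.001]
force: [-0.2, 0.2, -0.6]
finger_gap: -0.004
gripper_force: 0.0
```

```bash
cat > plan.py <<'E'
import numpy as np
C=np.array([.5492,-.1794])
def tcp(th,r=.095,off=.017):
    a=np.radians(th);return C+r*np.array([np.cos(a),np.sin(a)])-off*np.array([-np.sin(a),np.cos(a)])
E
python3 - <<'E'
from plan import *
from station import sensors,cams
import cv2
print(sensors.sense()["tcp_pos"],sensors.sense()["tool_rot"],sensors.sense()["force"])
print("start 13mm gap",tcp(12.9,off=.030))
T=np.arange(12,72.1,6);p=np.array([tcp(t) for t in T])
print(np.c_[T,p.round(4)]);print((np.diff(p,axis=0)/.025).round(2))
im=cams.snapshot("side");cv2.imwrite("pics/s1.png",im[60:260,200:520,::-1].repeat(2,0).repeat(2,1))
E
```

```text
[ 0.64755185 -0.19200631  0.15038737] [ 6.22779215e-01  7.82397343e-01 -1.47597057e-04 -6.52987529e-04] [-0.15496892  0.17931746 -0.64150031]
start 13mm gap [ 0.64849982 -0.18743407]
[[12.      0.6457 -0.1763]
 [18.      0.6448 -0.1662]
 [24.      0.6429 -0.1563]
 [30.      0.64   -0.1466]
 [36.      0.636  -0.1373]
 [42.      0.6312 -0.1285]
 [48.      0.6254 -0.1202]
 [54.      0.6188 -0.1125]
 [60.      0.6114 -0.1056]
 [66.      0.6034 -0.0995]
 [72.      0.5947 -0.0943]]
[[-0.03  0.4 ]
 [-0.08  0.4 ]
 [-0.12  0.39]
 [-0.16  0.37]
 [-0.19  0.35]
 [-0.23  0.33]
 [-0.26  0.31]
 [-0.29  0.28]
 [-0.32  0.24]
 [-0.35  0.21]]
```

View pics/s1.png

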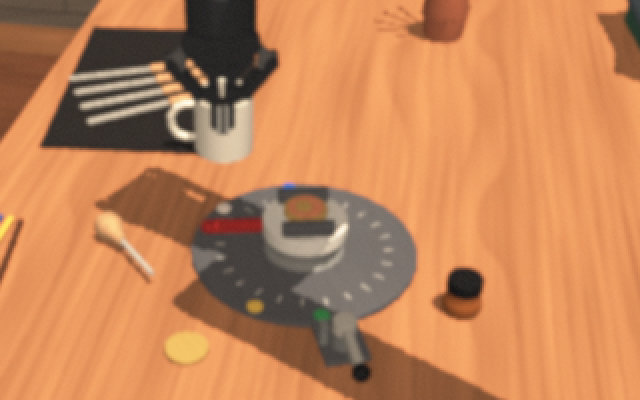

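The side view shows the shut fingers at about (222,130), with wide knuckles roughly 55 mm above the tip. They clear the 68 mm jaws with the TCP at z = 33 mm, so I'm going down beside the arm.

{"method": "move_arm", "body": {"targets": [{"dx":0.01,"dy":0,"dz":-0.5,"rx":0,"ry":0,"rz":0},{"dx":0.01,"dy":0,"dz":-0.5,"rx":0,"ry":0,"rz":0},{"dx":0.01,"dy":0,"dz":-0.5,"rx":0,"ry":0,"rz":0},{"dx":0.01,"dy":0,"dz":-0.5,"rx":0,"ry":0,"rz":0},{"dx":0.01,"dy":0,"dz":-0.5,"rx":0,"ry":0,"rz":0},{"dx":0.01,"dy":0,"dz":-0.5,"rx":0,"ry":0,"rz":0},{"dx":0.01,"dy":0,"dz":-0.5,"rx":0,"ry":0,"rz":0},{"dx":0.01,"dy":0,"dz":-0.5,"rx":0,"ry":0,"rz":0},{"dx":0,"dy":0,"dz":-0.4,"rx":0,"ry":0,"rz":0},{"dx":0,"dy":0,"dz":-0.3,"rx":0,"ry":0,"rz":0}]}}

```text
t: 3.9
tcp_pos: [0.6492, -0.1929, 0.033]
tool_rot: [0.624, 0.782, -0.0, -0.0]
force: [-0.4, -0.2, -0.2]
finger_gap: 0.0
gripper_force: 0.0
```

{"method": "move_arm", "body": {"targets": [{"dx":-0.01,"dy":0.12,"dz":0,"rx":0,"ry":0,"rz":0},{"dx":-0.01,"dy":0.12,"dz":0,"rx":0,"ry":0,"rz":0},{"dx":-0.01,"dy":0.12,"dz":0,"rx":0,"ry":0,"rz":0},{"dx":-0.01,"dy":0.12,"dz":0,"rx":0,"ry":0,"rz":0},{"dx":-0.01,"dy":0.1,"dz":0,"rx":0,"ry":0,"rz":0},{"dx":-0.01,"dy":0.08,"dz":0,"rx":0,"ry":0,"rz":0},{"dx":-0.01,"dy":0.06,"dz":0,"rx":0,"ry":0,"rz":0},{"dx":-0.01,"dy":0.04,"dz":0,"rx":0,"ry":0,"rz":0},{"dx":0,"dy":0.02,"dz":0,"rx":0,"ry":0,"rz":0},{"dx":0,"dy":0,"dz":0,"rx":0,"ry":0,"rz":0}]}}

```text
t: 5.15
tcp_pos: [0.6474, -0.1739, 0.0338]
tool_rot: [0.624, 0.782, -0.0, 0.0]
force: [-0.1, -1.4, 0.1]
finger_gap: -0.003
gripper_force: 0.8
```

Contact at about 1.4 N where predicted. Next I push along the arc.

{"method": "move_arm", "body": {"targets": [{"dx":-0.02,"dy":0.19,"dz":0,"rx":0,"ry":0,"rz":0.093},{"dx":-0.03,"dy":0.19,"dz":0,"rx":0,"ry":0,"rz":0.093},{"dx":-0.04,"dy":0.185,"dz":0,"rx":0,"ry":0,"rz":0.093},{"dx":-0.05,"dy":0.18,"dz":0,"rx":0,"ry":0,"rz":0.093},{"dx":-0.06,"dy":0.18,"dz":0,"rx":0,"ry":0,"rz":0.093},{"dx":-0.07,"dy":0.175,"dz":0,"rx":0,"ry":0,"rz":0.093},{"dx":-0.075,"dy":0.17,"dz":0,"rx":0,"ry":0,"rz":0.093},{"dx":-0.08,"dy":0.165,"dz":0,"rx":0,"ry":0,"rz":0.093},{"dx":-0.09,"dy":0.16,"dz":0,"rx":0,"ry":0,"rz":0.093},{"dx":-0.1,"dy":0.155,"dz":0,"rx":0,"ry":0,"rz":0.093}]}}

```text
t: 6.4
tcp_pos: [0.6332, -0.1298, 0.0342]
tool_rot: [0.416, 0.909, 0.0, 0.001]
force: [1.7, -0.4, -0.0]
finger_gap: -0.003
gripper_force: 0.9
```

```bash
python3 - <<'E'
from plan import *
from station import sensors
from scipy.optimize import least_squares
s=sensors.sense();p=s["tcp_pos"][:2];print(p,s["force"])
d=p-C;R=np.hypot(*d);th=np.degrees(np.arctan2(d[1],d[0])+np.arcsin(.017/R));r=np.sqrt(R*R-.017**2)
q=s["tool_rot"];print("arm",th,"r",r,"yaw-90",np.degrees(2*np.arctan2(q[1],q[0]))-90)
T=np.linspace(th,69.5,10);P=np.array([tcp(t,r+(.095-r)*i/9) for i,t in enumerate(T)]);print((np.diff(P,axis=0)/.025).round(2),(T[1]-T[0])/30)
E
```

```text
[ 0.63324515 -0.12982334] [ 1.69872696 -0.37765208 -0.02279186]
arm 40.56882455239982 r 0.09608554412196506 yaw-90 40.77970378805253
[[-0.12  0.18]
 [-0.13  0.17]
 [-0.14  0.17]
 [-0.15  0.16]
 [-0.16  0.15]
 [-0.16  0.14]
 [-0.17  0.13]
 [-0.18  0.12]
 [-0.19  0.11]] 0.10715250165777851
```

{"method": "move_arm", "body": {"targets": [{"dx":-0.12,"dy":0.18,"dz":0,"rx":0,"ry":0,"rz":0.107},{"dx":-0.13,"dy":0.17,"dz":0,"rx":0,"ry":0,"rz":0.107},{"dx":-0.14,"dy":0.17,"dz":0,"rx":0,"ry":0,"rz":0.107},{"dx":-0.15,"dy":0.16,"dz":0,"rx":0,"ry":0,"rz":0.107},{"dx":-0.16,"dy":0.15,"dz":0,"rx":0,"ry":0,"rz":0.107},{"dx":-0.16,"dy":0.14,"dz":0,"rx":0,"ry":0,"rz":0.107},{"dx":-0.17,"dy":0.13,"dz":0,"rx":0,"ry":0,"rz":0.107},{"dx":-0.18,"dy":0.12,"dz":0,"rx":0,"ry":0,"rz":0.107},{"dx":-0.1,"dy":0.06,"dz":0,"rx":0,"ry":0,"rz":0.06},{"dx":0,"dy":0,"dz":0,"rx":0,"ry":0,"rz":0}]}}

```text
t: 7.65
tcp_pos: [0.5994, -0.0976, 0.034]
tool_rot: [0.189, 0.982, 0.0, 0.0]
force: [1.3, 0.9, -0.2]
finger_gap: 0.002
gripper_force: 0.5
```

```bash
python3 - <<'E'
from plan import *
from station import sensors,cams
import cv2
s=sensors.sense();p=s["tcp_pos"][:2];print(p,s["force"])
d=p-C;R=np.hypot(*d);th=np.degrees(np.arctan2(d[1],d[0])+np.arcsin(.017/R));r=np.sqrt(R*R-.017**2)
q=s["tool_rot"];print("arm",th,"r",r,"yaw-90",np.degrees(2*np.arctan2(q[1],q[0]))-90)
print("to 71.7",(tcp(71.7,r)-p)/.025)
a=cams.snapshot("top")[140:290,255:455,::-1];b=cams.snapshot("side")[140:260,280:440,::-1]
cv2.imwrite("pics/c2.png",np.hstack([cv2.resize(a,(400,300),interpolation=2),cv2.resize(b,(400,300),interpolation=2)]))
E
```

```text
[ 0.59942468 -0.09755406] [ 1.30542658  0.85017531 -0.1656262 ]
arm 68.66164830779461 r 0.09451072177004145 yaw-90 68.18050595681026
to 71.7 [-0.17635184  0.10188305]
```

View pics/c2.png

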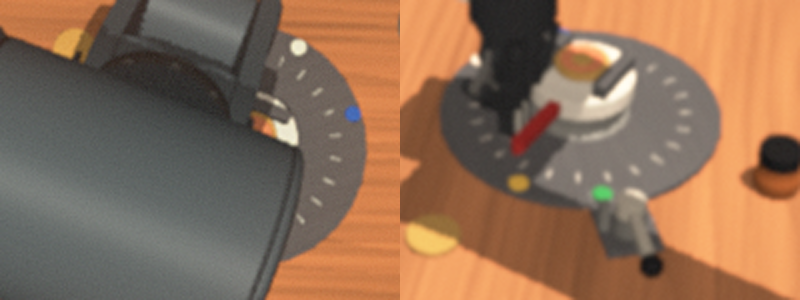

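The top view is blocked by the robot. In the side view the arm tip at (518,148) lies a little short of the yellow mark (518,183), which fits the computed 3° remaining. I'll finish the push, back off and look.

{"method": "move_arm", "body": {"targets": [{"dx":-0.06,"dy":0.035,"dz":0,"rx":0,"ry":0,"rz":0.04},{"dx":-0.06,"dy":0.035,"dz":0,"rx":0,"ry":0,"rz":0.04},{"dx":-0.055,"dy":0.03,"dz":0,"rx":0,"ry":0,"rz":0.03},{"dx":0,"dy":0,"dz":0,"rx":0,"ry":0,"rz":0},{"dx":0,"dy":0,"dz":0,"rx":0,"ry":0,"rz":0},{"dx":0.2,"dy":-0.07,"dz":0,"rx":0,"ry":0,"rz":0},{"dx":0.3,"dy":-0.1,"dz":0,"rx":0,"ry":0,"rz":0},{"dx":0.3,"dy":-0.1,"dz":0.2,"rx":0,"ry":0,"rz":0},{"dx":0,"dy":0,"dz":1,"rx":0,"ry":0,"rz":0},{"dx":0,"dy":0,"dz":1,"rx":0,"ry":0,"rz":0}]}}

```text
t: 9.0
tcp_pos: [0.6152, -0.1022, 0.0894]
tool_rot: [0.161, 0.987, 0.0, -0.0]
force: [-0.2, -0.2, 0.4]
finger_gap: 0.004
gripper_force: 0.0
```

```bash
python3 - <<'E'
from h import *
from station import sensors
import cv2
s=sensors.sense();print(s["tcp_pos"],s["force"])
b=cams.snapshot("side")[140:260,280:440,::-1]
cv2.imwrite("pics/c3.png",cv2.resize(b,(800,600),interpolation=2))
m=cams.camera_model("side");E=m["extrinsics"]
def px(p):
    c=E[:3,:3]@p+E[:3,3];u=c[0]/c[2]*m["fx"]+m["cx"];v=c[1]/c[2]*m["fy"]+m["cy"];return round((u-280)*5+2),round((v-140)*5+2)
C=np.array([.5492,-.1794])
print("yellow",px([.5880,-.0619,.011]))
for t in(66,69,71.7,74,77):
    a=np.radians(t);print(t,[px([*(C+r*np.array([np.cos(a),np.sin(a)])),.05]) for r in(.06,.122)])
E
```

```text
[ 0.61517603 -0.1021608   0.08936801] [-0.22213944 -0.16342089  0.41402712]
yellow (238, 363)
66 [(294, 211), (217, 283)]
69 [(300, 213), (229, 288)]
71.7 [(305, 215), (240, 292)]
74 [(310, 217), (251, 296)]
77 [(317, 218), (264, 300)]
```

View pics/c3.png

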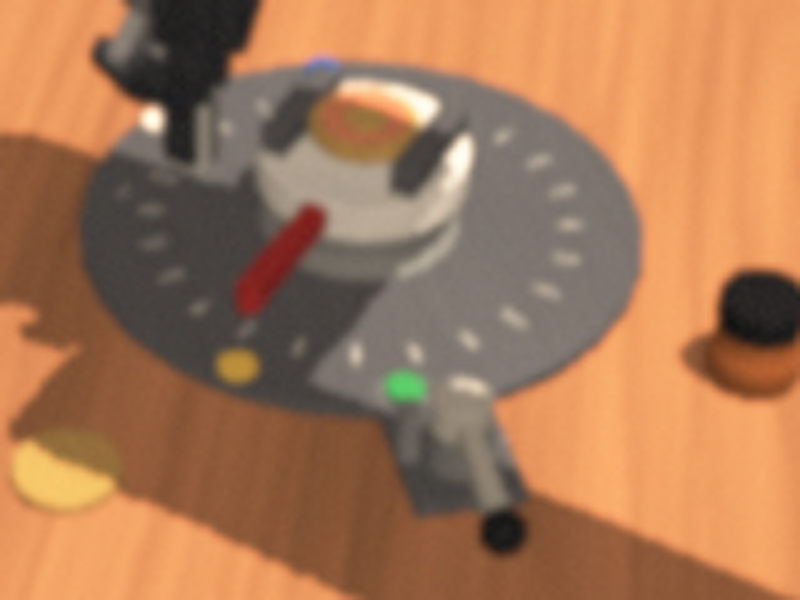

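The arm tip at (243,290) agrees with the predicted pixel (240,292) for 71.7°, so the arm is on the yellow mark (238,365). The lever has not moved, so I'm going over to it.

{"method": "move_arm", "body": {"targets": [{"dx":0,"dy":0,"dz":0.8,"rx":0,"ry":0,"rz":0.123},{"dx":0,"dy":0,"dz":0.8,"rx":0,"ry":0,"rz":0.123},{"dx":0,"dy":0,"dz":0.8,"rx":0,"ry":0,"rz":0.123},{"dx":-1,"dy":0.715,"dz":0,"rx":0,"ry":0,"rz":0.123},{"dx":-1,"dy":0.715,"dz":0,"rx":0,"ry":0,"rz":0.123},{"dx":-1,"dy":0.715,"dz":0,"rx":0,"ry":0,"rz":0.123},{"dx":-1,"dy":0.715,"dz":0,"rx":0,"ry":0,"rz":0.123},{"dx":-1,"dy":0.715,"dz":0,"rx":0,"ry":0,"rz":0.123},{"dx":-1,"dy":0.715,"dz":0,"rx":0,"ry":0,"rz":0.123},{"dx":-1,"dy":0.715,"dz":0,"rx":0,"ry":0,"rz":0.123}]}}

```text
t: 10.3
tcp_pos: [0.4395, 0.0235, 0.1489]
tool_rot: [-0.161, 0.987, -0.0, 0.0]
force: [-0.2, 0.7, -0.3]
finger_gap: -0.004
gripper_force: 0.0
```

{"method": "move_arm", "body": {"targets": [{"dx":0,"dy":0,"dz":0,"rx":0,"ry":0,"rz":0},{"dx":0,"dy":0,"dz":-0.6,"rx":0,"ry":0,"rz":0},{"dx":0,"dy":0,"dz":-0.6,"rx":0,"ry":0,"rz":0},{"dx":0,"dy":0,"dz":-0.6,"rx":0,"ry":0,"rz":0},{"dx":0,"dy":0,"dz":-0.6,"rx":0,"ry":0,"rz":0},{"dx":0,"dy":0,"dz":-0.6,"rx":0,"ry":0,"rz":0},{"dx":0,"dy":0,"dz":0,"rx":0,"ry":0,"rz":0},{"dx":0,"dy":0,"dz":0,"rx":0,"ry":0,"rz":0},{"dx":0,"dy":0,"dz":0,"rx":0,"ry":0,"rz":0},{"dx":0,"dy":0,"dz":0,"rx":0,"ry":0,"rz":0}]}}

```text
t: 11.55
tcp_pos: [0.4402, 0.0231, 0.0743]
tool_rot: [-0.16, 0.987, -0.0, 0.001]
force: [0.3, -0.6, 0.2]
finger_gap: -0.001
gripper_force: 0.0
```

```bash
python3 - <<'E'
import numpy as np
from station import sensors
pv=np.array([.4865,-.0216])
def L(ph,r=.057,off=.016):
    a=np.radians(ph);return pv+r*np.array([np.cos(a),np.sin(a)])+off*np.array([-np.sin(a),np.cos(a)])
s=sensors.sense();q=s["tool_rot"];p=s["tcp_pos"]
print(p,s["force"],"yaw",np.degrees(2*np.arctan2(q[1],q[0])))
print("gap start",L(108.3,off=.03)-p[:2])
T=[108.3]+list(np.arange(104,31,-4));P=np.array([L(t) for t in T])
print(np.c_[T[1:],(np.diff(P,axis=0)/.025).round(2)],P[0],P[-1])
E
```

```text
[0.44023845 0.02306684 0.07428342] [ 0.3354871  -0.59033671  0.21109443] yaw 198.39552615798127
gap start [-1.18782284e-04  3.06407210e-05]
[[ 1.04e+02  1.50e-01  9.00e-02]
 [ 1.00e+02  1.50e-01  8.00e-02]
 [ 9.60e+01  1.50e-01  7.00e-02]
 [ 9.20e+01  1.60e-01  6.00e-02]
 [ 8.80e+01  1.60e-01  4.00e-02]
 [ 8.40e+01  1.60e-01  3.00e-02]
 [ 8.00e+01  1.60e-01  2.00e-02]
 [ 7.60e+01  1.60e-01  1.00e-02]
 [ 7.20e+01  1.70e-01 -0.00e+00]
 [ 6.80e+01  1.60e-01 -1.00e-02]
 [ 6.40e+01  1.60e-01 -2.00e-02]
 [ 6.00e+01  1.60e-01 -4.00e-02]
 [ 5.60e+01  1.60e-01 -5.00e-02]
 [ 5.20e+01  1.60e-01 -6.00e-02]
 [ 4.80e+01  1.50e-01 -7.00e-02]
 [ 4.40e+01  1.50e-01 -8.00e-02]
 [ 4.00e+01  1.40e-01 -9.00e-02]
 [ 3.60e+01  1.30e-01 -1.00e-01]
 [ 3.20e+01  1.30e-01 -1.10e-01]] [0.45341162 0.02749337] [0.52636003 0.02217417]
```

Finger half-thickness could reach the ball at r = 57 mm, so I'll push at about 46 mm from the pivot.

{"method": "move_arm", "body": {"targets": [{"dx":0.07,"dy":-0.21,"dz":-0.5,"rx":0,"ry":0,"rz":0},{"dx":0.07,"dy":-0.21,"dz":-0.5,"rx":0,"ry":0,"rz":0},{"dx":0,"dy":0,"dz":-0.5,"rx":0,"ry":0,"rz":0},{"dx":0,"dy":0,"dz":-0.4,"rx":0,"ry":0,"rz":0},{"dx":0,"dy":0,"dz":-0.1,"rx":0,"ry":0,"rz":0},{"dx":0.12,"dy":0.04,"dz":0,"rx":0,"ry":0,"rz":0},{"dx":0.12,"dy":0.04,"dz":0,"rx":0,"ry":0,"rz":0},{"dx":0.12,"dy":0.04,"dz":0,"rx":0,"ry":0,"rz":0},{"dx":0.12,"dy":0.04,"dz":0,"rx":0,"ry":0,"rz":0},{"dx":0.06,"dy":0.02,"dz":0,"rx":0,"ry":0,"rz":0}]}}

```text
t: 12.8
tcp_pos: [0.4564, 0.0173, 0.0239]
tool_rot: [-0.16, 0.987, 0.0, -0.001]
force: [-1.8, -0.6, 0.9]
finger_gap: 0.0
gripper_force: 1.0
```

```bash
cat >lev.py <<'E'
import numpy as np,sys
from station import sensors
pv=np.array([.4865,-.0216])
def L(ph,r=.046,off=.016):
    a=np.radians(ph);return pv+r*np.array([np.cos(a),np.sin(a)])+off*np.array([-np.sin(a),np.cos(a)])
s=sensors.sense();q=s["tool_rot"];p=s["tcp_pos"];d=p[:2]-pv;R=np.hypot(*d)
ph=np.degrees(np.arctan2(d[1],d[0])-np.arcsin(.016/R));r=np.sqrt(R*R-.016**2)
print(p,s["force"],"yaw-90",np.degrees(2*np.arctan2(q[1],q[0]))%360-90,"lever",ph,"r",r)
T=np.arange(ph,ph-41,-4);P=np.array([L(t,r+(.046-r)*i/10) for i,t in enumerate(T)])
print((np.diff(P,axis=0)/.025).round(2).tolist())
E
python3 lev.py
```

```text
[0.45638942 0.01725689 0.02394811] [-1.7975972  -0.56784091  0.91706327] yaw-90 108.42066706932684 lever 108.77770812419377 r 0.04648123517973321
[[0.11, 0.08], [0.12, 0.07], [0.12, 0.06], [0.13, 0.05], [0.13, 0.04], [0.13, 0.04], [0.13, 0.03], [0.13, 0.02], [0.14, 0.01], [0.14, -0.0]]
```

Contact is clean at 1.9 N, so I follow the arc.

{"method": "move_arm", "body": {"targets": [{"dx":0.11,"dy":0.08,"dz":0,"rx":0,"ry":0,"rz":-0.133},{"dx":0.12,"dy":0.07,"dz":0,"rx":0,"ry":0,"rz":-0.133},{"dx":0.12,"dy":0.06,"dz":0,"rx":0,"ry":0,"rz":-0.133},{"dx":0.13,"dy":0.05,"dz":0,"rx":0,"ry":0,"rz":-0.133},{"dx":0.13,"dy":0.04,"dz":0,"rx":0,"ry":0,"rz":-0.133},{"dx":0.13,"dy":0.04,"dz":0,"rx":0,"ry":0,"rz":-0.133},{"dx":0.13,"dy":0.03,"dz":0,"rx":0,"ry":0,"rz":-0.133},{"dx":0.13,"dy":0.02,"dz":0,"rx":0,"ry":0,"rz":-0.133},{"dx":0.14,"dy":0.01,"dz":0,"rx":0,"ry":0,"rz":-0.133},{"dx":0.14,"dy":0,"dz":0,"rx":0,"ry":0,"rz":-0.133}]}}

```text
t: 14.05
tcp_pos: [0.4876, 0.0275, 0.0237]
tool_rot: [0.188, 0.982, -0.0, -0.001]
force: [-1.8, -1.1, 1.1]
finger_gap: -0.002
gripper_force: 0.9
```

```bash
python3 lev.py
```

```text
[0.4875729  0.02748542 0.02372052] [-1.77182736 -1.1150405   1.06087613] yaw-90 68.3714457529388 lever 69.72865973357088 r 0.04641690546974201
[[0.14, -0.01], [0.14, -0.02], [0.13, -0.03], [0.13, -0.04], [0.13, -0.05], [0.12, -0.05], [0.12, -0.06], [0.12, -0.07], [0.11, -0.08], [0.1, -0.09]]
```

{"method": "move_arm", "body": {"targets": [{"dx":0.14,"dy":-0.01,"dz":0,"rx":0,"ry":0,"rz":-0.13},{"dx":0.14,"dy":-0.02,"dz":0,"rx":0,"ry":0,"rz":-0.13},{"dx":0.13,"dy":-0.03,"dz":0,"rx":0,"ry":0,"rz":-0.13},{"dx":0.13,"dy":-0.04,"dz":0,"rx":0,"ry":0,"rz":-0.13},{"dx":0.13,"dy":-0.05,"dz":0,"rx":0,"ry":0,"rz":-0.13},{"dx":0.12,"dy":-0.05,"dz":0,"rx":0,"ry":0,"rz":-0.13},{"dx":0.12,"dy":-0.06,"dz":0,"rx":0,"ry":0,"rz":-0.13},{"dx":0.12,"dy":-0.07,"dz":0,"rx":0,"ry":0,"rz":-0.13},{"dx":0.05,"dy":-0.04,"dz":0,"rx":0,"ry":0,"rz":-0.06},{"dx":0,"dy":0,"dz":0,"rx":0,"ry":0,"rz":0}]}}

```text
t: 15.3
tcp_pos: [0.5153, 0.0181, 0.0237]
tool_rot: [0.458, 0.889, -0.0, -0.001]
force: [-2.7, -0.2, 0.0]
finger_gap: 0.0
gripper_force: 0.7
```

```bash
python3 lev.py
```

```text
[0.5152553  0.01807156 0.02366229] [-2.65265711 -0.19448432  0.04507367] yaw-90 35.52113740749098 lever 35.00455129951819 r 0.046310910284128044
[[0.11, -0.08], [0.1, -0.09], [0.09, -0.1], [0.09, -0.1], [0.08, -0.11], [0.07, -0.12], [0.06, -0.12], [0.05, -0.12], [0.05, -0.13], [0.04, -0.13]]
```

{"method": "move_arm", "body": {"targets": [{"dx":0.015,"dy":-0.014,"dz":0,"rx":0,"ry":0,"rz":-0.02},{"dx":0.015,"dy":-0.014,"dz":0,"rx":0,"ry":0,"rz":-0.02},{"dx":0.015,"dy":-0.014,"dz":0,"rx":0,"ry":0,"rz":-0.02},{"dx":0.015,"dy":-0.014,"dz":0,"rx":0,"ry":0,"rz":-0.02},{"dx":0.015,"dy":-0.014,"dz":0,"rx":0,"ry":0,"rz":-0.02},{"dx":0,"dy":0,"dz":0,"rx":0,"ry":0,"rz":0},{"dx":0,"dy":0,"dz":0,"rx":0,"ry":0,"rz":0},{"dx":0,"dy":0,"dz":0,"rx":0,"ry":0,"rz":0},{"dx":0,"dy":0,"dz":0,"rx":0,"ry":0,"rz":0},{"dx":0,"dy":0,"dz":0,"rx":0,"ry":0,"rz":0}]}}

```text
t: 16.55
tcp_pos: [0.5178, 0.0161, 0.0239]
tool_rot: [0.481, 0.877, 0.0, 0.0]
force: [-0.6, 1.1, -1.3]
finger_gap: 0.001
gripper_force: 0.7
```

```bash
python3 lev.py
```

```text
[0.51781875 0.01614188 0.02385193] [-0.63296394  1.09883906 -1.28956307] yaw-90 32.49907794404018 lever 31.273053126110018 r 0.04636068737172066
[[0.1, -0.09], [0.09, -0.1], [0.09, -0.1], [0.08, -0.11], [0.07, -0.12], [0.06, -0.12], [0.05, -0.12], [0.05, -0.13], [0.04, -0.13], [0.03, -0.13]]
```

It is essentially at the stop. One more 1 mm nudge, then I back off and lift clear.

{"method": "move_arm", "body": {"targets": [{"dx":0.01,"dy":-0.017,"dz":0,"rx":0,"ry":0,"rz":0},{"dx":0.01,"dy":-0.017,"dz":0,"rx":0,"ry":0,"rz":0},{"dx":0,"dy":0,"dz":0,"rx":0,"ry":0,"rz":0},{"dx":0,"dy":0,"dz":0,"rx":0,"ry":0,"rz":0},{"dx":0,"dy":0,"dz":0,"rx":0,"ry":0,"rz":0},{"dx":0,"dy":0,"dz":0,"rx":0,"ry":0,"rz":0},{"dx":0,"dy":0,"dz":0,"rx":0,"ry":0,"rz":0},{"dx":0,"dy":0,"dz":0,"rx":0,"ry":0,"rz":0},{"dx":0,"dy":0,"dz":0,"rx":0,"ry":0,"rz":0},{"dx":0,"dy":0,"dz":0,"rx":0,"ry":0,"rz":0}]}}

```text
t: 17.8
tcp_pos: [0.5179, 0.0159, 0.0238]
tool_rot: [0.481, 0.877, 0.0, -0.0]
force: [-1.4, 5.1, -0.3]
finger_gap: 0.001
gripper_force: 2.5
```

{"method": "move_arm", "body": {"targets": [{"dx":-0.1,"dy":0.17,"dz":0,"rx":0,"ry":0,"rz":0},{"dx":-0.2,"dy":0.3,"dz":0,"rx":0,"ry":0,"rz":0},{"dx":-0.2,"dy":0.3,"dz":0,"rx":0,"ry":0,"rz":0},{"dx":0,"dy":0,"dz":0.8,"rx":0,"ry":0,"rz":0},{"dx":0,"dy":0,"dz":1,"rx":0,"ry":0,"rz":0},{"dx":0,"dy":0,"dz":1,"rx":0,"ry":0,"rz":0},{"dx":-0.5,"dy":1,"dz":1,"rx":0,"ry":0,"rz":0},{"dx":-0.5,"dy":1,"dz":1,"rx":0,"ry":0,"rz":0},{"dx":-0.5,"dy":1,"dz":0,"rx":0,"ry":0,"rz":0},{"dx":-0.5,"dy":1,"dz":0,"rx":0,"ry":0,"rz":0}]}}

```text
t: 19.05
tcp_pos: [0.4551, 0.1356, 0.1444]
tool_rot: [0.481, 0.877, 0.0, 0.001]
force: [0.3, -0.1, -0.6]
finger_gap: -0.001
gripper_force: 0.0
```

{"method": "move_arm", "body": {"targets": [{"dx":0,"dy":1,"dz":0,"rx":0,"ry":0,"rz":0},{"dx":0,"dy":1,"dz":0,"rx":0,"ry":0,"rz":0},{"dx":0,"dy":1,"dz":0,"rx":0,"ry":0,"rz":0},{"dx":0,"dy":1,"dz":0,"rx":0,"ry":0,"rz":0},{"dx":0,"dy":1,"dz":0,"rx":0,"ry":0,"rz":0},{"dx":0,"dy":1,"dz":0,"rx":0,"ry":0,"rz":0},{"dx":0,"dy":1,"dz":0,"rx":0,"ry":0,"rz":0},{"dx":0,"dy":1,"dz":0,"rx":0,"ry":0,"rz":0},{"dx":0,"dy":0,"dz":0,"rx":0,"ry":0,"rz":0},{"dx":0,"dy":0,"dz":0,"rx":0,"ry":0,"rz":0}]}}

```text
t: 20.3
tcp_pos: [0.455, 0.3341, 0.1436]
tool_rot: [0.481, 0.877, -0.001, -0.0]
force: [-0.2, -0.0, -1.4]
finger_gap: -0.003
gripper_force: 0.0
```

```bash
python3 - <<'E'
from station import cams,sensors
import cv2
print(sensors.sense()["tcp_pos"],sensors.sense()["force"])
a=cams.snapshot("top")[90:315,240:540,::-1]
cv2.imwrite("pics/f.png",cv2.resize(a,(800,600),interpolation=2))
E
```

```text
[0.45501632 0.33405714 0.14360321] [-0.21542863 -0.03041433 -1.38804211]
```

View pics/f.png

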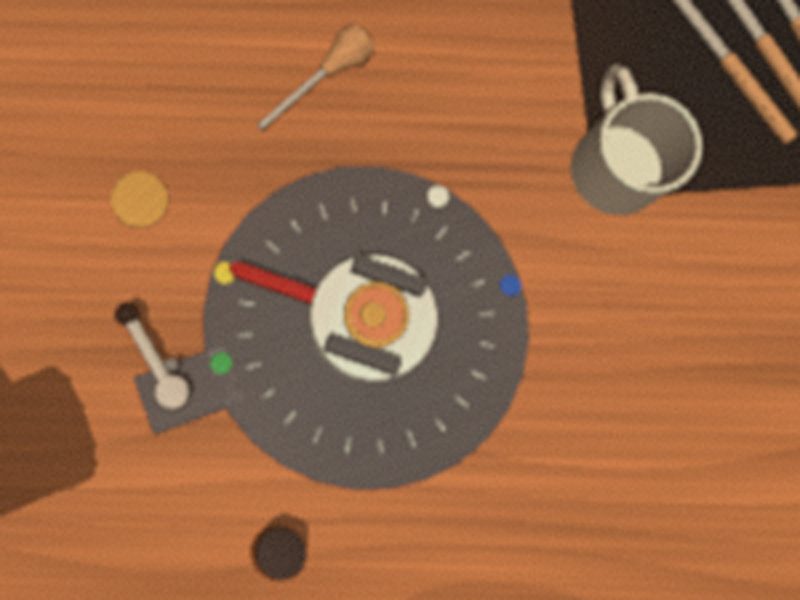

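The final top view shows the red arm tip at (236,268), pointing at the yellow disc (224,273). The lever runs from its boss (172,392) to the ball (127,313), and the last nudge met 5 N at the stop. The mug, jar, graver and medal are where they started, so I'm handing in.

```bash
python3 -c "
from station import order
print(order.sign_off())"
```

```text
the job is handed in; nothing more can be done
None
```

The job is handed in, with no verdict returned: by the final camera view the red arm points at the yellow mark, the lock lever is at its stop (5 N felt there), and the mug, ink jar, graver and medal are undisturbed.

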